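# Hold the sample cabinet unlocked with its key

## Robot

A 6-joint arm with a two-finger parallel gripper is mounted at the origin on the work surface. World frame = base frame: x ahead of the robot, y to its left, z up, the work surface at z = 0. Lengths are in m, angles in rad, forces in N, time in s.
With the tool pointing down it reaches from about 0.425 to 0.925 m from the base axis. Payload 12.5 kg.
Tool frame: the origin (TCP) lies on the front face of the gripper's body, between the roots of the fingers; the fingertips stand 73 mm ahead of it and the grasp point (between the pads) lies 54 mm ahead of it; z points along the fingers, y is the line along which they close (so a half turn about z gives the same grasp; the last joint's range is limited). The gripper opens to 85 mm and grips with 20 to 120 N. Pads are 22 mm wide; open, the fingers measure 114 mm over their backs; the gripper's body (76 mm by 85 mm) begins 54 mm behind the grasp point. The pads swing forward as they close: fully open they stand 13 mm farther back than shut.
Start: joints at [1.193, 0.491, 1.559, -0, 1.092, -0.106], TCP at [0.168, 0.602, 0.304] pointing down, gripper open.
Joint ranges: [-3.1, 3.1], [-0.84, 2.19], [0.05, 2.79], [-1.13, 4.28], [0.06, 2.93], [-2.69, 2.69]. Speed limits (rad/s): [2.22, 2.22, 2.79, 3.14, 3.14, 3.14].

## Interface

Orientations are given as [roll, pitch, yaw] about the fixed x, y, z axes, in that order (R = Rz(yaw) Ry(pitch) Rx(roll)).
In Python, from rig import bot gives the robot as it stands. Calls block until the motion is done:
- bot.move_to(position, orientation): joint-space move of the TCP to a pose.
- bot.line_to(position, orientation=None, max_speed=0.15, force_limit=None): straight line of the TCP; orientation=None keeps the orientation; max_speed is the mean speed in m/s. With force_limit (N) it stops when the force on the tool has changed by that much, and returns True; else False.
- bot.move_joints(angles): joint-space move.
- bot.move_gripper(opening, grip_force=None): finger opening in m; grip_force is the grip in N (None keeps the last); returns when the fingers have stopped.
- bot.dwell(seconds).
- bot.ik(position, orientation): joint angles nearest the present ones, or None.
- bot.capture(name): name is "side" or "top" or "wrist"; returns the picture (420x560x3 uint8, red, green, blue); there is no depth.
- bot.camera_info(name): a dict with "fx", "fy", "cx", "cy" (pixels), "R" (3x3) and "t" (3): a world point X has camera coordinates R X + t. Camera axes: x right, y down, z forward; pixel columns grow to the right and rows downward; lengths in m; the calibration is good to about 2 mm. The wrist camera is an equidistant fisheye: a pixel r from the principal point sees the ray r / f radians off the axis. A picture is of the moment at which its call begins: read the wrist's pose just before it. camera_info takes no time and is no camera call; for the wrist camera it gives the pose at the moment of the call.
A pose or a line that the arm cannot do raises bot.Unreachable and nothing moves.
- bot.finish_job(): hands the job in; it is judged then, once.
Readings, each from a call of its own:
- bot.current_t(): time.
- bot.current_q(): joint angles.
- bot.current_qd(): joint speeds.
- bot.current_tau(): joint torques, N m.
- bot.current_tool_pos(): TCP position.
- bot.current_ee_rot(): TCP orientation.
- bot.current_force(): force on the tool from outside, world axes, zero at the start.
- bot.current_moment(): the same for the moment, N m.
- bot.current_width(): finger opening in m.
- bot.current_gripper_force(): force on a finger pad.
Only numpy, scipy, OpenCV 4.12 (cv2) and the standard library are available. Lean on these libraries where they do the work, as an engineer would, in place of code of your own. Each camera call takes 0.05 s, during which the arm holds its last target. There are 200 camera calls.

## Task

Take the key with the square head out of the wooden key stand, put it into the lock in the top of the low white sample cabinet and work it down past the sticky pins until its collar sits on the lock. Then turn it a quarter turn clockwise (seen from above) to draw the bolt; the lock springs back by itself, so finish while still gripping the key and holding it turned. Leave the round-headed key, the two jars and the bottle as they stand.

Things in the scene. Friction and masses are not known exactly. Their poses are not given: they have to be found in the camera images.
- key_bow (a point): Centre of the square black head of the key to use (loose, about 60 g, upright in a slot of the key stand, head up). Axes: z up along the key, x along head and blade width, y through their thickness. Head 34 (x) by 10 (y) by 34 mm (z): pinch it across its 10 mm. Below it, a shank 10 mm thick, then a collar 26 mm in diameter, 25 to 30 mm below this point. Same either way round (half turn about z).
- key_tip (a point): Lower end of that key's flat steel blade, 62 mm below the head's centre, same axes. The blade is 16 mm wide (x), 4 mm thick (y) and 32 mm long below the collar; its last 10 mm taper, rounded, to 8 mm wide.
- keyway (a point): Centre of the key slot's mouth, in the top face of the lock's steel plug (face 36 mm across in an aluminium ring 56 mm in diameter, 106 mm above the table, 6 mm above the cabinet top). Turns with the plug: z up, x along the slot, y across it. The key goes straight down, either way round; home when its collar rests on this face, its head's centre then 30 mm above this point.
- slot_bottom (a point): Lower end of the key slot, 36 mm below the mouth. Slot 17.5 (x) by 5.4 mm (y), mouth bevelled by 4 mm all round. Three springy, sticky pins at depths of 12, 18 and 24 mm stick out about 3 mm from its short ends; pushing the key past them takes about 5 to 15 N of downward force; small sideways or twisting wiggles (0.5 mm, 0.02 rad) on the way down help.
- plug (a joint): Turn of the lock's plug, rad: 0 at rest (slot lengthwise across the cabinet's front), growing clockwise seen from above to a stop at 1.571 (bolt drawn). A spring returns it to 0: about 0.09 N m holds it at the stop, so grip firmly (40 N will do). The key has about 0.1 rad of play in the slot, so the hand turns a little more than the plug.
- cabinet: Low white steel sample cabinet, fixed: 240 (x) by 300 (y) by 100 mm high; origin at the centre of its underside, front facing -x. The lock lies 50 mm in front (-x) of its middle.
- key_stand: Fixed light wooden block 150 (x) by 50 (y) by 45 mm high, origin at the centre of its underside; two slots lengthwise along its x, at 35 mm either side of the middle, one key in each, either order. A key stands with its collar on the block's top and the blade 32 mm down in the slot (0.75 mm of play a side).
- round_key_bow (a point): Centre of the round black head (34 mm in diameter, 10 mm thick) of the other key, in the other slot; otherwise the same as the square one. To be left alone.
- jar0_mid (a point): Middle of a white jar, 54 mm in diameter, 50 mm high, standing on the cabinet's top behind the lock, to the left. To be left alone.
- jar1_mid (a point): Middle of the same sort of jar on the right of the cabinet's top. To be left alone.
- bottle_mid (a point): Middle of a white bottle, 44 mm in diameter, 140 mm high, standing on the table beyond the key stand. To be left alone.
Not all that is in view belongs to the job. What is shaped like the part that bears key_bow but yellow is not meant.

How it is judged:
On the way, in this order (a step that is already met when the one before it is completed fails the run):
1. the square-headed key is lifted clear of the stand (height (world z) of key_bow above 0.11 m and contact force between the fingers and key above 0.5 N), for 0.1 s.
2. the key is fully home in the lock, not yet turned (z of key_bow in the frame of keyway between 0.025 and 0.034 m and horizontal distance between key_bow and keyway below 0.006 m and angle between the z axis of key_bow and the z axis of keyway, either way round below 0.15 rad and value of joint plug below 0.5 rad), for 0.1 s.
3. the key is turned a quarter clockwise (z of key_bow in the frame of keyway between 0.025 and 0.034 m and horizontal distance between key_bow and keyway below 0.006 m and angle between the z axis of key_bow and the z axis of keyway, either way round below 0.15 rad and value of joint plug above 1.35 rad and contact force between the fingers and key above 1 N), for 0.3 s.
At the end, for the whole second after the job is handed in: The key is home in the lock (head centre 25 to 34 mm above the plug's face, within 6 mm of its axis, upright within 0.15 rad), the plug is turned by more than 1.35 rad and still, and the fingers are gripping the key with more than 1 N, all through the last second (all of step 3 and velocity of joint plug between -0.1 and 0.1 rad/s); the arm keeps its last pose, push and grip.
It fails at once if the round-headed key is moved by more than 15 mm (distance of round_key_bow from where it was at the start of the episode above 0.015 m).
It fails at once if the left jar is moved by more than 25 mm (distance of jar0_mid from where it was at the start of the episode above 0.025 m).
It fails at once if the right jar is moved by more than 25 mm (distance of jar1_mid from where it was at the start of the episode above 0.025 m).
It fails at once if the bottle is moved by more than 25 mm (distance of bottle_mid from where it was at the start of the episode above 0.025 m).
It also fails if it takes over 48 s, if anything falls off the work surface, if the arm or the gripper's body presses on something with over 40 N, if the wrist force passes 120 N, or if a joint passes its speed limit or range.

## Working session

There is one attempt and no reset: what is moved stays moved. The work goes in short steps, each a Python script; the robot and the scene stay as the last script left them, time stands still between calls to the robot, and variables do not carry over. Pictures are saved under pics/ and viewed, at most 10 in all, crops included, and the job is handed in when it is done.

```bash
mkdir -p pics; ls
python3 - <<'E'
from rig import bot
import cv2
for n in("side","top","wrist"):
    i=bot.camera_info(n);print(n,i)
    im=bot.capture(n);cv2.imwrite(f"pics/{n}0.png",im[:,:,::-1])
print(bot.current_t(),bot.current_ee_rot(),bot.current_tool_pos())
E
```

```text
pics
side {'fx': 419.8647964827345, 'fy': 419.8647964827345, 'cx': 280.9703557402226, 'cy': 209.73847878255253, 'R': array([[-0.98913024, -0.14695031, -0.00519371],
       [-0.08273489,  0.58539773, -0.80651375],
       [ 0.12155783, -0.79731744, -0.59119251]]), 't': array([0.58860608, 0.14076494, 0.80680443])}
top {'fx': 481.14150679115966, 'fy': 481.14150679115966, 'cx': 278.12862445275755, 'cy': 199.14972181443835, 'R': array([[-0.01427381, -0.99987836, -0.00628644],
       [-0.99892155,  0.01453739, -0.04409531],
       [ 0.04418134,  0.00565025, -0.99900755]]), 't': array([-0.00305395,  0.59134458,  1.29982787])}
wrist {'fx': 325.19226210127806, 'fy': 325.19226210127806, 'cx': 282.5830633095668, 'cy': 206.24260923915915, 'R': array([[ 2.69581054e-01,  9.62977500e-01, -6.23660192e-04],
       [ 9.26335762e-01, -2.59146309e-01,  2.73395770e-01],
       [ 2.63112356e-01, -7.42800386e-02, -9.61901431e-01]]), 't': array([-0.62448246, -0.03476309,  0.37886501])}
0.15 [-3.14079172e+00 -7.61546419e-05  2.86982379e+00] [0.16771992 0.60196862 0.30346982]
```

View pics/top0.png

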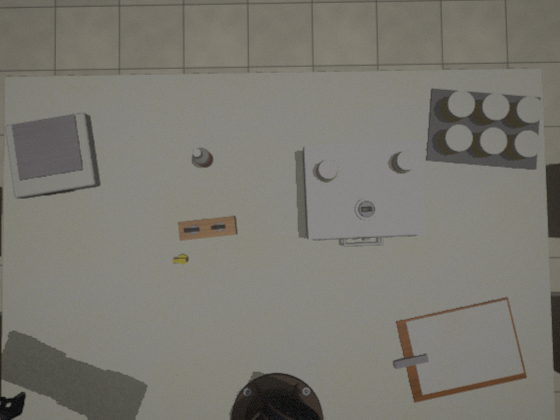

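View pics/side0.png

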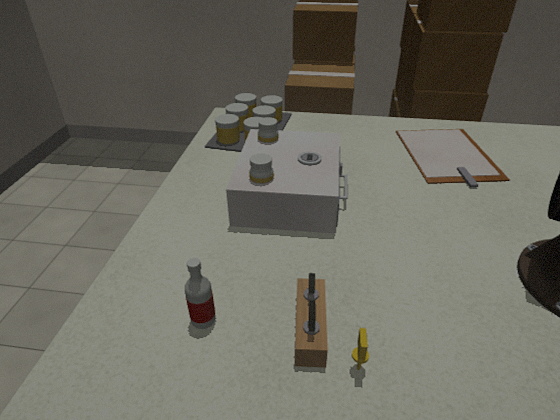

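The top view shows the stand around (207,228), with its keys at (191,230) and (218,227), and the lock at (366,209). The yellow decoy is at (180,259). In the side view, the keys are seen edge-on at about (312,285) and (312,315), so I can't yet tell the square head from the round one. Next I'll get rough positions and a wrist view.

```bash
cat > h.py <<'E'
import numpy as np, cv2
from scipy.spatial.transform import Rotation as Ro
from rig import bot
def ray(i,u,v,fish):
    p=np.array([(u-i["cx"])/i["fx"],(v-i["cy"])/i["fy"]])
    if fish:
        r=np.hypot(*p)+1e-12; d=np.r_[p/r*np.sin(r),np.cos(r)]
    else: d=np.r_[p,1]; d/=np.linalg.norm(d)
    return -i["R"].T@i["t"], i["R"].T@d
def plane(i,u,v,z,fish=False):
    c,d=ray(i,u,v,fish); return c+d*(z-c[2])/d[2]
def tri(obs):  # [(c,d),...] least squares + rms miss
    P=[np.eye(3)-np.outer(d,d) for c,d in obs]
    x=np.linalg.solve(sum(P),sum(p@c for p,(c,d) in zip(P,obs)))
    return x,[np.linalg.norm(p@(x-c)) for p,(c,d) in zip(P,obs)]
def proj(i,X,fish):
    c=i["R"]@X+i["t"]
    if fish:
        r=np.hypot(c[0],c[1]);a=np.arctan2(r,c[2]); p=c[:2]/r*a
    else: p=c[:2]/c[2]
    return p*i["fx"]+[i["cx"],i["cy"]]
def snap(n,f):
    i=bot.camera_info(n); im=bot.capture(n)[:,:,::-1].copy()
    cv2.imwrite(f"pics/{f}.png",im); np.save(f"pics/{f}.npy",i,allow_pickle=True); return i,im
E
python3 - <<'E'
from h import *
i=bot.camera_info("wrist");T=Ro.from_euler("xyz",bot.current_ee_rot())
print("cam in tool",T.inv().apply(-i["R"].T@i["t"]-bot.current_tool_pos()),"\n",i["R"]@T.as_matrix())
i=bot.camera_info("top")
for n,u,v,z in[("keyA",191,230,.08),("keyB",218,227,.08),("standL",179,231,.045),("standR",236,227,.045),("lock",366,209,.106),("bottle",203,156,.07),("yel",181,259,.04),("jar0",327,170,.15),("jar1",402,161,.15)]:
    print(n,plane(i,u,v,z).round(3))
for x,y in[(.45,.2),(.5,.2)]:
  for yaw in(0,np.pi/2,np.pi,-np.pi/2): print(x,y,yaw,bot.ik([x,y,.3],[np.pi,0,yaw]))
E
```

```text
cam in tool [ 0.06937657 -0.00013988 -0.07015076] 
 [[-1.18913903e-03  9.99999233e-01 -3.47207281e-04]
 [-9.61875376e-01 -1.23876060e-03 -2.73485332e-01]
 [-2.73485553e-01  8.75805157e-06  9.61876111e-01]]
keyA [0.512 0.214 0.08 ]
keyB [0.518 0.144 0.08 ]
standL [0.509 0.253 0.045]
standR [0.517 0.101 0.045]
lock [ 0.559 -0.234  0.106]
bottle [0.705 0.184 0.07 ]
yel [0.434 0.249 0.04 ]
jar0 [ 0.655 -0.133  0.15 ]
jar1 [ 0.674 -0.317  0.15 ]
0.45 0.2 0 [ 2.83999024e-01  3.08187175e-01  1.88057299e+00 -4.44089210e-16
  9.52832489e-01  1.85479535e+00]
0.45 0.2 1.5707963267948966 [ 2.83999024e-01  3.08187175e-01  1.88057299e+00 -4.44089210e-16
  9.52832489e-01  2.83999024e-01]
0.45 0.2 3.141592653589793 [ 0.28399902  0.30818717  1.88057299  0.          0.95283249 -1.2867973 ]
0.45 0.2 -1.5707963267948966 None
0.5 0.2 0 [ 2.57825645e-01  3.72812587e-01  1.77580345e+00 -4.44089210e-16
  9.92976612e-01  1.82862197e+00]
0.5 0.2 1.5707963267948966 [ 2.57825645e-01  3.72812587e-01  1.77580345e+00 -4.44089210e-16
  9.92976612e-01  2.57825645e-01]
0.5 0.2 3.141592653589793 [ 0.25782565  0.37281259  1.77580345  0.          0.99297661 -1.31297068]
0.5 0.2 -1.5707963267948966 None
```

Run:
```python
from h import *
bot.move_to([.45,.18,.25],[np.pi,0,np.pi])
i,im=snap("wrist","w1")
print(bot.current_t(),[proj(i,np.array(p),True).round() for p in([.512,.214,.08],[.518,.144,.08])])
```

```text
2.05 [array([323., 278.]), array([240., 285.])]
```

View pics/w1.png

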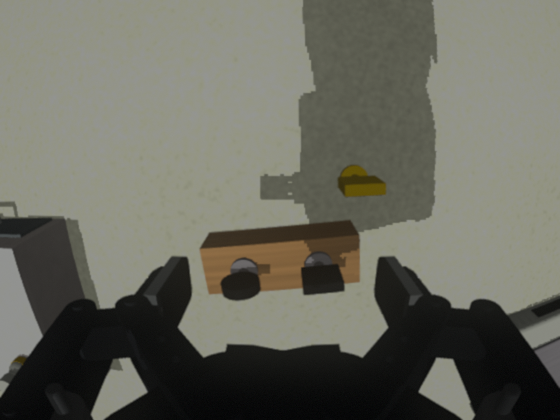

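The square head is at (322,279), which is the key at y≈0.214. The round head is at (240,286). Next: a second wrist view in the grasping orientation, and the same over the lock.

```bash
cat >> h.py <<'E'
def dark(im,guess,thr=45):
    g=im.max(2); m=(g<thr).astype(np.uint8)
    n,l,s,c=cv2.connectedComponentsWithStats(m)
    k=[j for j in range(1,n) if 80<s[j,4]<4000]
    j=min(k,key=lambda j:np.hypot(*(c[j]-guess)))
    cn=cv2.findContours((l==j).astype(np.uint8),0,cv2.CHAIN_APPROX_NONE)[0][0]
    return c[j],s[j],cv2.minAreaRect(cn),cn
E
python3 - <<'E'
from h import *
g=np.array([.512,.214,.075])
obs=[]
i=np.load("pics/w1.npy",allow_pickle=True).item();im=cv2.imread("pics/w1.png")
c,s,r,_=dark(im,proj(i,g,True));print(c,s,r);obs.append(ray(i,*c,True))
for n,p in(("w2",[.512,.19,.25]),("w3",[.54,.12,.27])):
    bot.move_to(p,[np.pi,0,np.pi/2]);bot.dwell(.1)
    i,im=snap("wrist",n);c,s,r,_=dark(im,proj(i,g,True));print(proj(i,g,True),c,s,r);obs.append(ray(i,*c,True))
print(tri(obs),bot.current_t())
E
python3 -c "
import cv2,numpy as np
a=np.hstack([cv2.imread(f'pics/w{k}.png') for k in(2,3)]);cv2.imwrite('pics/w23.png',cv2.resize(a,(800,300),interpolation=3))"
```

```text
[321.53059273 278.5       ] [ 302  263   41   31 1046] ((321.9257507324219, 277.2574462890625), (29.35359764099121, 39.403472900390625), 84.2894058227539)
[282.93094444 175.6848364 ] [286.09076682 176.43192488] [278 152  17  51 639] ((286.0491943359375, 177.04098510742188), (49.52305221557617, 13.670897483825684), 84.80557250976562)
[248.33857214  86.8250456 ] [250.92089552  86.1880597 ] [242  64  19  45 670] ((250.95050048828125, 86.00495147705078), (44.378658294677734, 15.62208366394043), 84.2894058227539)
(array([0.51424971, 0.21387822, 0.07616521]), [np.float64(0.00028553903040601084), np.float64(0.00028567192211576486), np.float64(0.00048333930857305757)]) 4.15
```

View pics/w23.png

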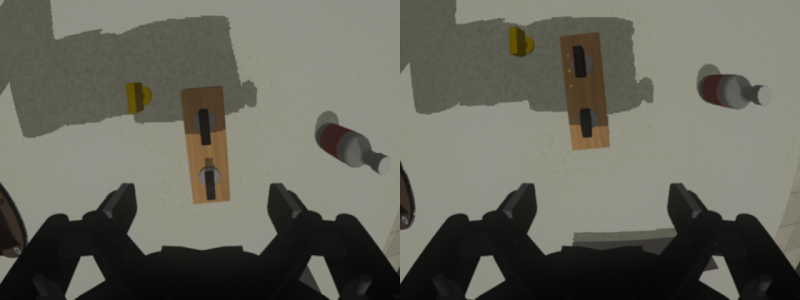

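The square head triangulates to (0.514, 0.214, 0.076) with misses under 0.5 mm, and the expected height is 0.075. In the right frame it is the upper of the two heads. Next I'll get the stand's direction from the round head and look at the lock from two places.

Run:
```python
from h import *
S=np.array([.51425,.21388,.0762]);g=np.array([.518,.144,.075]);o=[]
for n in("w1","w2","w3"):
    i=np.load(f"pics/{n}.npy",allow_pickle=True).item();im=cv2.imread(f"pics/{n}.png")
    c,s,r,_=dark(im,proj(i,g,True));print(c,s);o.append(ray(i,*c,True))
x,e=tri(o);print(x,e,np.linalg.norm(x-S),np.arctan2(*(S-x)[[1,0]]))
for n,p in(("l1",[.559,-.25,.28]),("l2",[.60,-.30,.28])):
    bot.move_to(p,[np.pi,0,np.pi/2]);bot.dwell(.1)
    i,im=snap("wrist",n);print(proj(i,np.array([.559,-.234,.106]),True))
a=[]
for n in("l1","l2"):
    i=np.load(f"pics/{n}.npy",allow_pickle=True).item();u,v=proj(i,np.array([.559,-.234,.106]),True).astype(int)
    im=cv2.imread(f"pics/{n}.png");v0=max(v-60,0);u0=u-60;print(n,u0,v0)
    a.append(cv2.resize(im[v0:v0+120,u0:u0+120],(400,400),interpolation=cv2.INTER_CUBIC))
cv2.imwrite("pics/l12.png",np.hstack(a));print(bot.current_t())
```

```text
[240.46875    284.94328704] [222 271  38  29 864]
[293.63705584 258.15736041] [287 240  14  39 394]
[260.04832714 170.87546468] [252 152  16  40 538]
[0.52093249 0.14449877 0.07487744] [np.float64(0.0005806706079663647), np.float64(0.00036694237624742854), np.float64(0.00023710517368754345)] 0.06971484899065893 1.6668156559513372
[282.27798574 187.70304488]
[228.43175726 122.68789041]
l1 222 127
l2 168 62
6.2
```

View pics/l12.png

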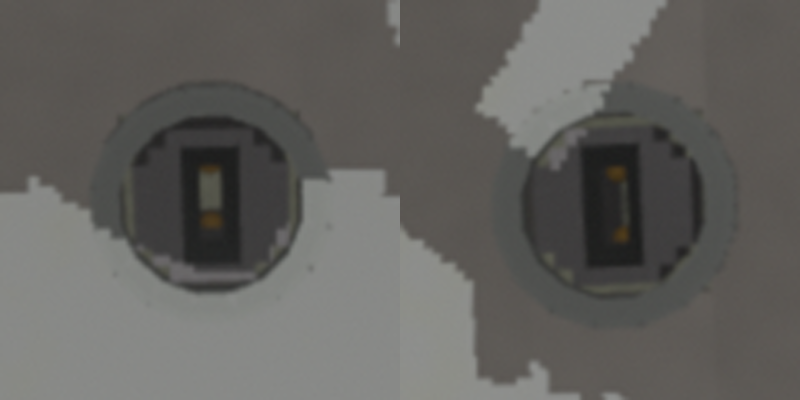

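Both crops show the bevelled slot mouth, centred at about (285,189) in l1 and (232,124) in l2. The rectangle is nearly vertical, and the orange pins are visible at its ends. I'll segment it.

```bash
cat >> h.py <<'E'
def slot(im,guess,thr=45):
    g=im.max(2); m=(g<thr).astype(np.uint8)
    n,l,s,c=cv2.connectedComponentsWithStats(m,connectivity=4)
    k=[j for j in range(1,n) if s[j,4]>60 and max(s[j,2:4])<70]
    j=min(k,key=lambda j:np.hypot(*(s[j,:2]+s[j,2:4]/2-guess)))
    cn=cv2.findContours((l==j).astype(np.uint8),0,cv2.CHAIN_APPROX_NONE)[0]
    r=cv2.minAreaRect(cv2.convexHull(np.vstack(cn))); return r,s[j]
def slotpose(i,im,guess,z=.106,thr=45):
    r,s=slot(im,proj(i,guess,True),thr)
    b=np.array([plane(i,*p,z,True) for p in cv2.boxPoints(r)])
    e=b[1]-b[0],b[2]-b[1]; L=max(e,key=np.linalg.norm)
    return r,b.mean(0),[np.linalg.norm(x) for x in e],np.arctan2(L[1],L[0])%np.pi
E
python3 - <<'E'
from h import *
g=np.array([.559,-.234,.106])
for thr in(40,50,60):
  o=[]
  for n in("l1","l2"):
    i=np.load(f"pics/{n}.npy",allow_pickle=True).item();im=cv2.imread(f"pics/{n}.png")
    r,c,e,a=slotpose(i,im,g,thr=thr);print(thr,n,r,c,e,a);o.append(ray(i,*r[0],True))
  print(tri(o))
for yaw,p in((1.667,[.514,.214]),(1.6,[.5556,-.235]),(-.1,[.5556,-.235])): print(bot.ik([*p,.19],[np.pi,0,yaw]))
E
```

```text
40 l1 ((285.0, 187.5), (33.0, 16.0), 90.0) [ 0.56109611 -0.23398283  0.106     ] [np.float64(0.012167243470518537), np.float64(0.026044727727648397)] 1.5788579532578837
40 l2 ((231.16290283203125, 123.42082214355469), (35.48360061645508, 16.647802352905273), 87.27368927001953) [ 0.56100868 -0.23461098  0.106     ] [np.float64(0.012607383978400423), np.float64(0.02682357086327956)] 1.603983178646074
(array([ 0.56091769, -0.23449687,  0.10378466]), [np.float64(0.00025173156175419263), np.float64(0.00025173156175426723)])
50 l1 ((284.5, 188.5), (35.0, 17.0), 90.0) [ 0.56071283 -0.23479267  0.106     ] [np.float64(0.012927757415892166), np.float64(0.027664838809941947)] 1.5789228803462019
50 l2 ((231.14364624023438, 123.22928619384766), (36.84374237060547, 17.607208251953125), 86.98721313476562) [ 0.56099096 -0.23446411  0.106     ] [np.float64(0.013331966486292557), np.float64(0.027850916705728212)] 1.6091830828829645
(array([ 0.56085501, -0.23458829,  0.10564639]), [np.float64(0.00018421317955785463), np.float64(0.00018421317955787716)])
60 l1 ((284.81390380859375, 187.84744262695312), (37.01040267944336, 19.7841796875), 87.70938873291016) [ 0.56096   -0.2342943  0.106    ] [np.float64(0.015030484903765816), np.float64(0.02922649352131565)] 1.6191183718479845
60 l2 ((231.21697998046875, 123.49057006835938), (38.355072021484375, 19.503313064575195), 87.51044464111328) [ 0.56103312 -0.2346623   0.106     ] [np.float64(0.014766873158799971), np.float64(0.028986549797436697)] 1.6002883678347695
(array([ 0.5608796 , -0.23463613,  0.10398463]), [np.float64(0.0001114249487366844), np.float64(0.0001114249487368206)])
[ 2.75875259e-01  5.38881639e-01  1.84326868e+00 -4.44089210e-16
  7.59442334e-01  1.79671586e-01]
[-0.50960589  0.59212789  1.72613245  0.          0.82333232 -0.53880957]
[-5.09605893e-01  5.92127888e-01  1.72613245e+00 -4.44089210e-16
  8.23332316e-01  1.16119043e+00]
```

Keyway: (0.5609, −0.2345, ≈0.105), yaw ≈1.60. The mouth measures 13×27 mm against an expected 13.4×25.5 mm, so the estimate holds up. Now to grasp the key and lift it.

Run:
```python
from h import *
o=[np.pi,0,1.667];p=np.array([.5142,.2139,.130])
bot.move_gripper(.045,80)
bot.move_to(p+[0,0,.09],o)
print(bot.line_to(p,max_speed=.12,force_limit=8),bot.current_tool_pos())
bot.move_gripper(0,80)
print(bot.current_width(),bot.current_gripper_force(),bot.current_force())
bot.line_to(p+[0,0,.08],max_speed=.1)
print(bot.current_width(),bot.current_gripper_force(),bot.current_force(),bot.current_ee_rot(),bot.current_t())
i,im=snap("wrist","k1")
```

```text
False [0.51449942 0.21389281 0.13051031]
0.008944430921645243 78.4526789188385 [-0.76300777 -0.87066919  5.66643474]
0.008826882857777635 77.88511276245117 [ 0.29335092 -0.4427157  -1.69163886] [-3.14069197e+00  1.55703293e-04  1.66697057e+00] 10.8333
```

View pics/k1.png

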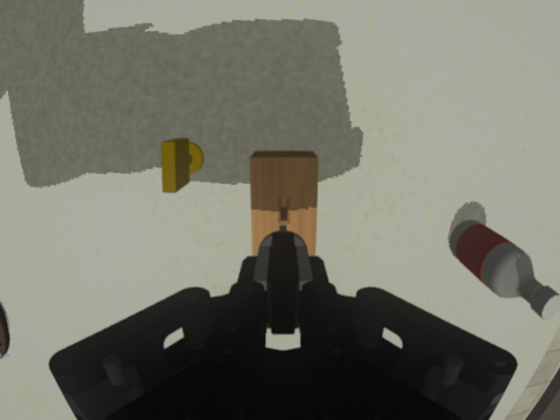

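The key is held firmly at 8.8 mm width, and the stand lies parallel to the tool, so the yaw is right. Collar at (283,240), head at (283,285). I'll move above the lock, take a check picture, and start the insertion.

Run:
```python
from h import *
o=[np.pi,0,1.60];K=np.array([.5609,-.2345,0])
bot.line_to([.5142,.2139,.28],max_speed=.2)
bot.move_to(K+[0,0,.28],o);bot.line_to(K+[0,0,.25],max_speed=.1);bot.dwell(.2)
print(bot.current_tool_pos(),bot.current_ee_rot(),bot.current_force(),bot.current_moment(),bot.current_t())
i,im=snap("wrist","k2");j,s=snap("side","k2s")
u,v=proj(j,K+[0,0,.14],False).astype(int)
a=cv2.resize(im[150:350,180:380],(400,400),interpolation=2);b=cv2.resize(s[v-60:v+40,u-50:u+50],(400,400),interpolation=2)
cv2.imwrite("pics/k2c.png",np.hstack([a,b]))
```

```text
[ 0.56109361 -0.23448475  0.2506672 ] [3.14065594e+00 5.27634175e-04 1.60012995e+00] [-0.39209666  0.58670012 -0.11507027] [-0.02310209  0.03996022 -0.04116653] 13.6833
```

View pics/k2c.png

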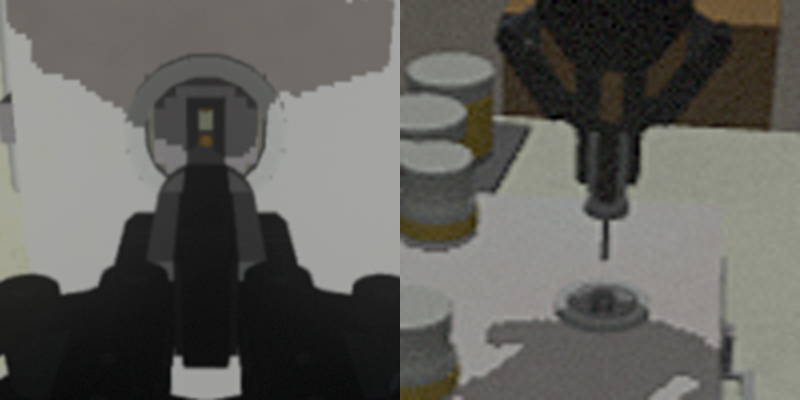

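On the left, the slot (u≈206) lines up with the key (u≈207). On the right, the blade points straight at the slot (both u≈605). Inserting now with wiggles.

Run:
```python
from h import *
K=np.array([.5609,-.2345,0]);P=lambda z:K+[0,0,z]
h=bot.line_to(P(.218),max_speed=.06,force_limit=12)
print("enter",h,bot.current_tool_pos(),bot.current_force().round(1),bot.current_moment().round(2))
z=.218;k=0
a=np.array([np.cos(1.6),np.sin(1.6),0])
while z>.1905 and not h:
    z-=.0025;k+=1;s=(-1)**k
    h=bot.line_to(P(z)+.0005*s*a,[np.pi,0,1.6+.02*s],max_speed=.03,force_limit=25)
    print(round(z,4),h,bot.current_tool_pos().round(4),bot.current_force().round(1),round(bot.current_t(),2))
```

```text
enter False [ 0.56096873 -0.23453183  0.21795527] [ 0.1 -0.4 -0.1] [ 0.03  0.03 -0.06]
0.2155 False [ 0.5609 -0.235   0.2157] [-0.7  0.3  0.4] 14.72
0.213 False [ 0.5609 -0.234   0.2131] [ 0.3 -0.8  0.3] 14.97
0.2105 False [ 0.5609 -0.235   0.2106] [ 0.3 -0.9 -0.9] 15.22
0.208 False [ 0.5609 -0.234   0.2081] [ 1.5 -0.4 -0.4] 15.47
0.2055 False [ 0.5609 -0.235   0.2056] [ 0.4 -0.9 -0.3] 15.72
0.203 False [ 0.5611 -0.2345  0.2033] [-0.1 -4.1  0.7] 15.97
0.2005 False [ 0.5609 -0.2349  0.2006] [ 0.6 -0.6  0.9] 16.22
0.198 False [ 0.561  -0.2338  0.1979] [ 2.4 -0.5 -1.4] 16.47
0.1955 False [ 0.5606 -0.2345  0.1952] [-0.1  3.3 -0.1] 16.72
0.193 False [ 0.5608 -0.2342  0.193 ] [-0.3 -0.5 -0.4] 16.97
0.1905 False [ 0.561  -0.2349  0.1916] [-1.5  2.7 11.4] 17.22
```

Contact at TCP z=0.1916 with 11 N matches the predicted home height of 0.1915. Now the turn.

Run:
```python
from h import *
K=np.array([.5609,-.2345,.1905])
bot.line_to(K,[np.pi,0,1.6],max_speed=.03)
bot.dwell(.3);print(bot.current_tool_pos().round(4),bot.current_force().round(1))
bot.move_gripper(0,100)
for d in(.3,.6,.9,1.2,1.5,1.6,1.66,1.70):
    bot.line_to(K,[np.pi,0,1.6-d],max_speed=.05)
    print(d,bot.current_tool_pos().round(4),(1.6-bot.current_ee_rot()[2]).round(3),bot.current_force().round(1),bot.current_moment().round(3),bot.current_width().round(4),round(bot.current_t(),2))
i,im=snap("wrist","t1");j,s=snap("side","t1s")
u,v=proj(j,K*[1,1,0]+[0,0,.13],False).astype(int)
a=cv2.resize(im[150:350,180:380],(400,400),interpolation=2);b=cv2.resize(s[v-50:v+50,u-50:u+50],(400,400),interpolation=2)
cv2.imwrite("pics/t1c.png",np.hstack([a,b]))
```

```text
[ 0.5611 -0.2347  0.1917] [-1.4  0.3 10.1]Traceback (most recent call last):
  File "<stdin>", line 8, in <module>
AttributeError: 'float' object has no attribute 'round'
```

Run:
```python
from h import *
K=np.array([.5609,-.2345,.1905])
for d in(.3,.6,.9,1.2,1.5,1.6,1.66,1.70):
    bot.line_to(K,[np.pi,0,1.6-d],max_speed=.05)
    print(d,bot.current_tool_pos().round(4),np.round(1.6-bot.current_ee_rot()[2],3),bot.current_force().round(1),bot.current_moment().round(3),round(bot.current_width(),4),round(bot.current_t(),2))
i,im=snap("wrist","t1");j,s=snap("side","t1s")
u,v=proj(j,K*[1,1,0]+[0,0,.13],False).astype(int)
a=cv2.resize(im[150:350,180:380],(400,400),interpolation=2);b=cv2.resize(s[v-50:v+50,u-50:u+50],(400,400),interpolation=2)
cv2.imwrite("pics/t1c.png",np.hstack([a,b]))
```

```text
0.3 [ 0.561  -0.2347  0.1917] 0.301 [-2.   1.3 10.7] [0.179 0.35  0.046] 0.0086 18.68
0.6 [ 0.561  -0.2347  0.1917] 0.601 [-1.7  0.6 10.8] [0.181 0.399 0.029] 0.0088 19.13
0.9 [ 0.5611 -0.2348  0.1917] 0.901 [-1.2  0.2 10.2] [0.026 0.288 0.007] 0.0083 19.58
1.2 [ 0.5611 -0.2348  0.1917] 1.201 [-2.4 -0.2 10.5] [-0.006  0.437  0.039] 0.0091 20.03
1.5 [ 0.561  -0.2346  0.1917] 1.501 [-1.4  1.2 12.1] [0.284 0.388 0.077] 0.0088 20.48
1.6 [ 0.561  -0.2346  0.1917] 1.601 [-2.5  2.  10.2] [0.272 0.355 0.096] 0.0088 20.73
1.66 [ 0.561  -0.2346  0.1917] 1.661 [-2.5  2.  11.8] [0.32  0.378 0.074] 0.0084 20.98
1.7 [ 0.561  -0.2345  0.1917] 1.701 [-1.4  1.6 11.4] [0.356 0.331 0.114] 0.0089 21.23
```

View pics/t1c.png

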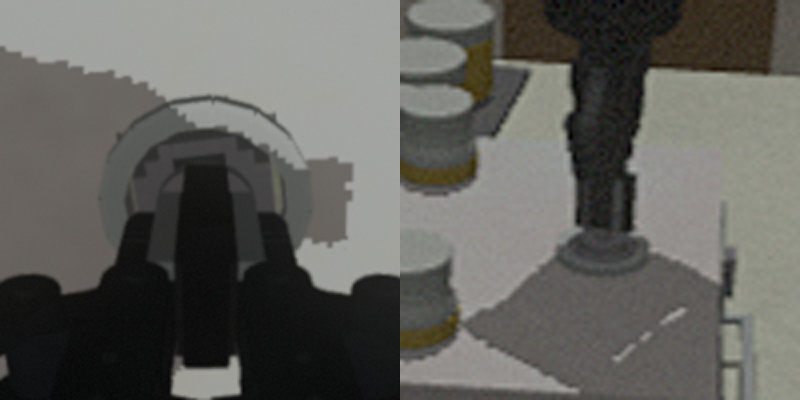

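The collar sits on the plug. The slot's bevel at (200,158) has turned with the key, apart from a little play. I'll press on gently until the moment rise confirms the stop.

Run:
```python
from h import *
K=np.array([.5609,-.2345,.1905])
def m():
    r=[]
    for _ in range(10): bot.dwell(.03); r.append(bot.current_moment()[2])
    return np.mean(r).round(3)
print(m())
for d in(1.74,1.78,1.82):
    bot.line_to(K,[np.pi,0,1.6-d],max_speed=.05); x=m()
    print(d,x,np.round(1.6-bot.current_ee_rot()[2],3),bot.current_force().round(1),bot.current_gripper_force(),round(bot.current_t(),2))
    if x>.25: break
i,im=snap("wrist","t2")
cv2.imwrite("pics/t2c.png",cv2.resize(im[180:280,230:330],(500,500),interpolation=2))
```

```text
0.118
1.74 0.398 1.74 [-2.5  1.2 11.4] 97.69741773605347 22.25
```

View pics/t2c.png

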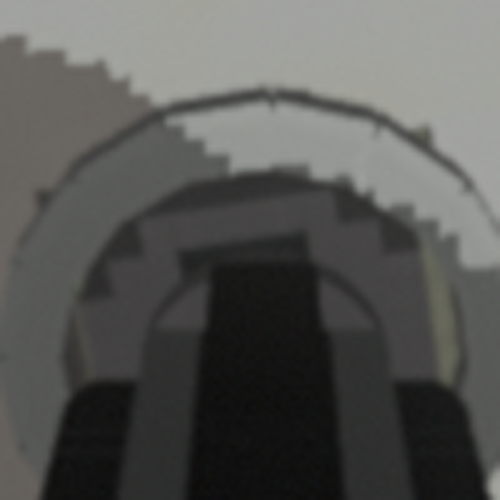

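The moment jumped from 0.12 to 0.40 N m at 1.74 rad, so the plug is against its stop. The slot edge at (245,250) lags the head by the expected play. Handing in.

Run:
```python
from h import *
print(bot.finish_job(),bot.current_t())
```

```text
the job is handed in; nothing more can be done
the job is handed in; nothing more can be done
```

The square-headed key is home in the lock, turned a quarter clockwise against the stop and still gripped; I handed the job in about 22 s into the 48 s allowed, and the rig gave no verdict.

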